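Rack the drinks by size

ROBOT

A 6-joint arm with a two-finger parallel gripper is mounted at the origin on the work surface. World frame = base frame: x ahead of the robot, y to its left, z up, the work surface at z = 0. Lengths are in m, angles in rad, forces in N, time in s.
With the tool pointing down it reaches from about 0.35 to 1 m from the base axis. Payload 7.1 kg.
Tool frame: the origin (TCP) lies between the finger pads, 19 mm behind the fingertips; this is the grasp point; z points along the fingers, y is the direction in which the jaws open and shut (so a half turn about z gives the same grasp; the last joint's range is limited). The gripper opens to 85 mm and grips with 20 to 120 N. Pads are 22 mm wide; open, the fingers measure 114 mm over their backs; the gripper's body (76 mm by 85 mm) begins 54 mm behind the grasp point. The pads swing forward as they close: fully open they stand 13 mm farther back than shut.
Start: joints at [1.166, 0.423, 1.63, -0, 1.089, -0.019], TCP at [0.235, 0.579, 0.25] pointing down, gripper open.
Joint ranges: [-3, 3], [-0.9, 2.11], [0.09, 2.58], [-1.31, 4.45], [0.11, 2.69], [-2.54, 2.54]. Speed limits (rad/s): [2.39, 2.39, 3.01, 3.14, 3.14, 3.14].

INTERFACE

Orientations are given as a unit quaternion [w, x, y, z].
In Python, from workcell import arm gives the robot as it stands. The module is installed in compiled form; this text tells all that it offers.
- The arm moves only by the tool step_arm, never from a script. Its argument "steps" is a list of rows, each a list of 3 entries, a list of its own where there are three numbers: the shift along the tool's x, y, z in mm, then the turn, a rotation vector about the tool's x, y, z in rad, then the finger opening in mm, from 0 to 85.4. In form: [[[tx, ty, tz], [wx, wy, wz], grip], ...]. A call has 1 to 12 rows; each row shifts and turns the commanded pose from where the row before left it, along the tool's axes as they then stand; what a row does not reach is not made up. A row lasts 1/12 s, in which the tool goes at most 41.7 mm and 7.16 degrees, less where a joint would pass 70% of its speed; a pose out of reach is approached as far as the arm can. A call is refused whole if a number of a shift passes 41.7 or a number of a turn 0.125, either way. A call with a gripper value outside its range is refused whole. The fingers move at their own pace and stop on an object; "newtons" is the grip in N (left out, the last holds). Time passes only in rows, so rows that do not move let the fingers close. It gives the time, the measured TCP pose, the force and the opening at its end, in the units of the state.
- arm.state(): the state, without advancing time (a new reading comes with each control period).
- arm.get_image(name): name is "scene" or "top"; returns the picture (384x512x3 uint8, red, green, blue); there is no depth.
- arm.calibration(name): a dict with "K" (3x3 intrinsics, pixels), "R" (3x3) and "t" (3): a world point X has camera coordinates R X + t. Camera axes: x right, y down, z forward; pixel columns grow to the right and rows downward; lengths in m; the calibration is good to about 2 mm. A picture is of the moment at which its call begins. calibration takes no time and is no camera call.
- arm.hand_in(): hands the job in, once; it reports no verdict.
Trained networks look in the newest picture that a camera, given by its name, has taken for a name from the list of things; names that differ only in an ending like _2 or _b are one class to them, and where a whole thing is asked for, a point or a joint stands for the part that bears it (a point fixed in the world has none). Each returns a list of dicts, best first, with "p" (0 to 1); they miss things now and then, are a little off and sometimes report something else, mostly with a low value. They report only what shows in the picture. A call takes as long as a camera call. They do not tell look-alikes from the thing itself.
- arm.search_frame(camera, name): "position" ([column, row] in pixels, amid what is visible of it).
- arm.silhouettes(camera, name): "region" (384x512 bool, what is visible of it) and "position" ([column, row] in pixels, amid what is visible of it).
The state is a dict: "time_s": time; "qpos": joint angles; "qvel": joint speeds; "joint_torque": joint torques, N m; "tcp_pos": TCP position; "tcp_rot": TCP orientation; "force": force on the tool from outside, world axes, zero at the start; "ft_torque": the same for the moment, N m; "opening": finger opening in m.
Only numpy, scipy, OpenCV 4.12 (cv2) and the standard library are available. Lean on these libraries where they do the work, as an engineer would, in place of code of your own. Each camera call takes 0.05 s, during which the arm holds its last target. There are 200 camera calls.

TASK

Put the three loose capped bottles and the red can away in the beech rack, each standing upright on the floor of the slot bored for its size: the smallest free slot that it will go down into. Lower each one in, do not drop it and do not knock any over; leave the bottle that is already in the rack, and the bowl of crown caps, where they are.

Things in the scene. Friction and masses are not known exactly. Their poses are not given: they have to be found in the camera images.
- mini_bottle: Smallest loose clear glass bottle: round, paper label band, steel crown cap. Body 40 mm across up to z = 50 mm, then a shoulder; straight neck 27 mm across over the top 52 mm; 118 mm high with the cap (28 mm across, top 6 mm). About 200 g, upright on the sill. Origin: centre of its underside, z up its axis, yaw means nothing. Grip its neck from above, TCP 30 mm below the top.
- small_bottle: Middle-sized loose clear glass bottle: round, paper label band, steel crown cap. Body 53 mm across up to z = 74 mm, then a shoulder; straight neck 27 mm across over the top 52 mm; 150 mm high with the cap (28 mm across, top 6 mm). About 380 g, upright on the sill. Origin: centre of its underside, z up its axis, yaw means nothing. Grip its neck from above, TCP 30 mm below the top.
- large_bottle: Largest loose clear glass bottle: round, paper label band, steel crown cap. Body 79 mm across up to z = 92 mm, then a shoulder; straight neck 27 mm across over the top 52 mm; 178 mm high with the cap (28 mm across, top 6 mm). About 750 g, upright on the sill. Origin: centre of its underside, z up its axis, yaw means nothing. Grip its neck from above, TCP 30 mm below the top.
- can: Full red aluminium drinks can, 66 mm across, 115 mm high, straight-walled from z = 11 to 103 mm, 54 mm across at foot and lid. About 350 g, upright and loose on the sill. Origin: centre of its underside, z up its axis, yaw means nothing. Grip it across the body from above, fingers fully open first (80 mm or more), TCP about 20 mm below its top.
- module_mini: Fixed beech module, 101 mm square, 40 mm high, one of five in a row (any order, 102 mm apart). Smallest slot: round, 52 mm across, 2 mm chamfer, 30 mm deep, flat floor. For the 40 mm bottle. Origin: centre of its underside, 8 mm above the sill; z up the slot's axis, slot floor at z = 10 mm (18 mm above the sill), mouth at 40 mm; y along the row, x across it away from the robot.
- module_small: Fixed beech module, 101 mm square, 40 mm high, one of five in a row (any order, 102 mm apart). Second smallest slot: round, 65 mm across, 2 mm chamfer, 30 mm deep, flat floor. For the 53 mm bottle. Origin: centre of its underside, 8 mm above the sill; z up the slot's axis, slot floor at z = 10 mm (18 mm above the sill), mouth at 40 mm; y along the row, x across it away from the robot.
- module_can: Fixed beech module, 101 mm square, 40 mm high, one of five in a row (any order, 102 mm apart). Second largest slot: round, 78 mm across, 2 mm chamfer, 30 mm deep, flat floor. For the 66 mm can. Origin: centre of its underside, 8 mm above the sill; z up the slot's axis, slot floor at z = 10 mm (18 mm above the sill), mouth at 40 mm; y along the row, x across it away from the robot.
- module_large: Fixed beech module, 101 mm square, 40 mm high, one of five in a row (any order, 102 mm apart). Largest slot: round, 91 mm across, 2 mm chamfer, 30 mm deep, flat floor. For the 79 mm bottle. Origin: centre of its underside, 8 mm above the sill; z up the slot's axis, slot floor at z = 10 mm (18 mm above the sill), mouth at 40 mm; y along the row, x across it away from the robot.
- racked_bottle: Bystander: a glass bottle just like the 53 mm one (150 mm high, 27 mm neck), loose, already in the fifth module (slot also 65 mm, unlisted), its underside 18 mm and its cap 168 mm above the sill; it stays. Origin: centre of its underside. At each end of the row of modules stands a fixed beech cheek, 14 mm thick, its top 60 mm above the sill.
- cap_bowl: Bystander: blue ceramic bowl of used crown caps, 112 mm across, 45 mm high, loose, among the drinks; it stays. Origin: centre of its underside. Unlisted: a tea light 48 mm across, 28 mm high at about x 0.29, y 0.165 m; a flat bar opener, a tumbler 92 mm high and a 24 mm stack of coasters, all beyond 0.37 m to either side (y).
Not all that is in view belongs to the job. What is shaped like the large_bottle but purple is not meant.

How it is judged:
At the end, for the whole second after the job is handed in: Each bottle and the can stands in the slot of its own size: axes within 10 mm, underside within 5 mm of the slot floor, lean under 0.10 rad, at rest (0.02 m/s, 0.2 rad/s). Racked bottle within 2 cm of its start and leaning under 0.15 rad; bowl of caps within 3 cm of its start (horizontal distance between mini_bottle and module_mini below 0.01 m and z of mini_bottle in the frame of module_mini between 0.005 and 0.015 m and angle between each of mini_bottle, small_bottle, can, large_bottle's own z axis and vertical below 0.1 rad and linear speed of each of mini_bottle, small_bottle, can, large_bottle below 0.02 m/s and angular speed of each of mini_bottle, small_bottle, can, large_bottle below 0.2 rad/s and horizontal distance between small_bottle and module_small below 0.01 m and z of small_bottle in the frame of module_small between 0.005 and 0.015 m and horizontal distance between can and module_can below 0.01 m and z of can in the frame of module_can between 0.005 and 0.015 m and horizontal distance between large_bottle and module_large below 0.01 m and z of large_bottle in the frame of module_large between 0.005 and 0.015 m and distance of racked_bottle from where it was at the start of the episode below 0.02 m and angle between racked_bottle's own z axis and vertical below 0.15 rad and distance of cap_bowl from where it was at the start of the episode below 0.03 m); the robot touches nothing.
It fails at once if a bottle or the can is knocked over (leans more than 35 degrees) (angle between any of mini_bottle, small_bottle, can, large_bottle, racked_bottle's own z axis and vertical above 0.61 rad).
It fails at once if a bottle or the can is dropped: it moves faster than 0.8 m/s with no finger on it ((linear speed of mini_bottle above 0.8 m/s and contact force between mini_bottle and the fingers below 0.2 N) or (linear speed of small_bottle above 0.8 m/s and contact force between small_bottle and the fingers below 0.2 N) or (linear speed of can above 0.8 m/s and contact force between can and the fingers below 0.2 N) or (linear speed of large_bottle above 0.8 m/s and contact force between large_bottle and the fingers below 0.2 N)).
It fails at once if the bottle that is already in the rack is shifted or lifted by more than 2 cm (distance of racked_bottle from where it was at the start of the episode above 0.02 m).
It fails at once if the bowl of crown caps is shifted by more than 3 cm (distance of cap_bowl from where it was at the start of the episode above 0.03 m).
It also fails if it takes over 112 s, if anything falls off the work surface, if the arm or the gripper's body presses on something with over 40 N, if the wrist force passes 120 N, or if a joint passes its speed limit or range.

## Working session

There is one attempt and no reset: what is moved stays moved. The work goes in short steps, Python scripts to look and compute and a tool call to move; the robot and the scene stay as the last step left them, time stands still between calls to the robot, and variables do not carry over. Pictures are saved under pics/ and viewed, about 12 in all and at most 16, crops included, and the job is handed in when it is done.

Besides the shell and the picture viewer there is one more tool, called after "Call:" as a command line: name --argument value ..., lists and objects as JSON in quotes. step_arm: Moves the arm, as the interface text tells. Its arguments: {"type":"object","properties":{"steps":{"type":"array","items":{"type":"array"}},"newtons":{"type":"number"}},"required":["steps"]}

```bash
mkdir -p pics
cat > h.py <<'E'
import numpy as np, cv2
from workcell import arm
def save(cam,fn):
    im=arm.get_image(cam); cv2.imwrite('pics/'+fn,cv2.cvtColor(im,cv2.COLOR_RGB2BGR)); return im
def ray(cam,px,z):
    c=arm.calibration(cam);K,R,t=map(np.array,(c['K'],c['R'],c['t']))
    d=R.T@np.linalg.inv(K)@np.array([px[0],px[1],1.]);o=-R.T@t
    return o+d*(z-o[2])/d[2]
def proj(cam,X):
    c=arm.calibration(cam);p=np.array(c['K'])@(np.array(c['R'])@np.array(X)+np.array(c['t']));return p[:2]/p[2]
E
python3 - <<'E'
from h import *
for c in('scene','top'):
    save(c,c+'0.png');k=arm.calibration(c);print(c,np.round(k['K'],1).tolist(),np.round(-np.array(k['R']).T@k['t'],3),np.round(k['R'],2).tolist())
s=arm.state();print(s['time_s'],s['tcp_pos'],s['tcp_rot'],s['opening'])
for c in('scene','top'):
  for n in 'mini_bottle small_bottle large_bottle can module_mini module_small module_can module_large racked_bottle cap_bowl'.split():
    print(c,n,[(np.round(d['position']).tolist(),round(d['p'],2)) for d in arm.search_frame(c,n)[:4]])
E
```

```text
scene [[359.5, 0.0, 256.2], [0.0, 359.5, 194.3], [0.0, 0.0, 1.0]] [ 1.202 -0.465  0.61 ] [[0.54, 0.84, -0.02], [0.45, -0.31, -0.84], [-0.71, 0.44, -0.55]]
top [[486.1, 0.0, 253.9], [0.0, 486.1, 183.5], [0.0, 0.0, 1.0]] [ 0.241 -0.015  1.354] [[-0.0, -1.0, -0.0], [-0.98, 0.0, -0.19], [0.19, 0.0, -0.98]]
0.1 [0.23497265 0.57862847 0.24930549] [-1.51233198e-04  1.91705619e-01  9.81452205e-01 -7.07989216e-04] 0.08582849833225442
scene mini_bottle [([289.0, 173.0], 0.65), ([323.0, 153.0], 0.28)]
scene small_bottle [([322.0, 149.0], 0.9)]
scene large_bottle [([402.0, 205.0], 0.9), ([324.0, 244.0], 0.81), ([159.0, 238.0], 0.79), ([252.0, 182.0], 0.75)]
scene can [([140.0, 204.0], 0.63)]
scene module_mini [([267.0, 238.0], 0.6)]
scene module_small [([296.0, 223.0], 0.94)]
scene module_can [([321.0, 204.0], 0.78), ([140.0, 202.0], 0.3)]
scene module_large [([351.0, 193.0], 0.78)]
scene racked_bottle [([230.0, 242.0], 0.69)]
scene cap_bowl [([207.0, 211.0], 0.55), ([292.0, 171.0], 0.45)]
top mini_bottle [([196.0, 203.0], 0.74)]
top small_bottle [([131.0, 229.0], 0.84)]
top large_bottle [([359.0, 170.0], 0.95), ([250.0, 204.0], 0.75), ([252.0, 91.0], 0.56)]
top can [([366.0, 232.0], 0.74)]
top module_mini [([284.0, 132.0], 0.96)]
top module_small [([246.0, 137.0], 0.72), ([281.0, 137.0], 0.55)]
top module_can [([207.0, 144.0], 0.91)]
top module_large [([176.0, 150.0], 0.89)]
top racked_bottle [([321.0, 128.0], 0.77)]
top cap_bowl [([306.0, 204.0], 0.9), ([284.0, 134.0], 0.72)]
```

View pics/scene0.png

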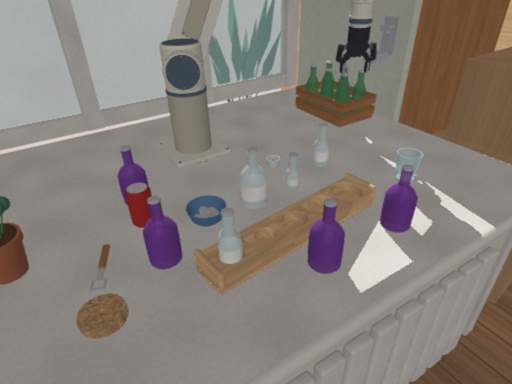

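View pics/top0.png

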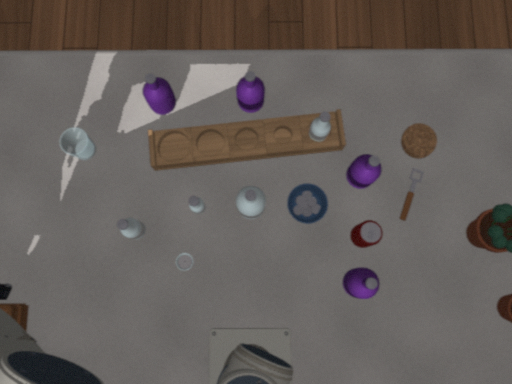

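The top view shows the slots from column 175 to 320: large, can, small, mini, then the racked bottle. The loose clear bottles are at (131,229), (196,203) and (250,203), and the can is at (366,232), with purple decoys around it. Next I fit positions using solid-of-revolution silhouettes.

```bash
cat >> h.py <<'E'
PROF={'mini_bottle':[(0,20),(50,20),(66,13.5),(112,13.5),(112,14),(118,14)],
'small_bottle':[(0,26.5),(74,26.5),(98,13.5),(144,13.5),(144,14),(150,14)],
'large_bottle':[(0,39.5),(92,39.5),(126,13.5),(172,13.5),(172,14),(178,14)],
'can':[(0,27),(11,33),(103,33),(115,27)],'cap_bowl':[(0,30),(45,56)]}
def render(cam,name,x,y,z0=0):
    m=np.zeros((384,512),np.uint8);a=np.linspace(0,2*np.pi,24,endpoint=False);P=PROF[name]
    rings=[np.array([proj(cam,(x+r/1e3*np.cos(t),y+r/1e3*np.sin(t),z0+z/1e3)) for t in a]) for z,r in P]
    for A,B in zip(rings,rings[1:]):
        h=cv2.convexHull(np.vstack([A,B]).astype(np.float32)); cv2.fillConvexPoly(m,np.round(h*16).astype(np.int32),1,shift=4)
    return m>0
def fit(cams,name,x0,y0,masks,z0=0):
    from scipy.optimize import minimize
    def f(p):
        return -sum((lambda r:(r&masks[c]).sum()/(r|masks[c]).sum())(render(c,name,p[0],p[1],z0)) for c in cams)/len(cams)
    r=minimize(f,[x0,y0],method='Nelder-Mead',options=dict(initial_simplex=[[x0,y0],[x0+.012,y0],[x0,y0+.012]],maxfev=70))
    return r.x,-r.fun
E
python3 - <<'E'
from h import *
save('top','t1.png');save('scene','s1.png')
seeds={'mini_bottle':((196,203),(289,173)),'small_bottle':((131,229),(322,149)),'large_bottle':((250,204),(252,182)),'can':((366,232),(140,204)),'cap_bowl':((306,204),(207,211))}
for n,(pt,ps) in seeds.items():
    M={}
    for c,p in(('top',pt),('scene',ps)):
        ds=[d for d in arm.silhouettes(c,n) if np.hypot(*(np.array(d['position'])-p))<12]
        if ds: M[c]=ds[0]['region']
    x=ray('top',pt,PROF[n][-1][0]/2e3)
    print(n,np.round(x,3),[ (c,np.round(fit([c],n,x[0],x[1],M)[0],4),round(fit([c],n,x[0],x[1],M)[1],2)) for c in M], *fit(list(M),n,x[0],x[1],M))
for n in ('mini','small','can','large'):
    for d in arm.silhouettes('top','module_'+n)[:2]:
        r=d['region'];ys,xs=np.where(r);b=cv2.minAreaRect(np.c_[xs,ys].astype(np.float32))
        print(n,round(d['p'],2),np.round(d['position'],1),r.sum(),np.round(ray('top',b[0],.048),4),b)
im=cv2.imread('pics/t1.png');c=cv2.resize(im[100:180,140:355],None,fx=3.7,fy=3.7,interpolation=cv2.INTER_CUBIC)
cv2.imwrite('pics/rack.png',c)
E
```

```text
Traceback (most recent call last):
  File "h.py", line 25, in fit
    r=minimize(f,[x0,y0],method='Nelder-Mead',options=dict(initial_simplex=[[x0,y0],[x0+.012,y0],[x0,y0+.012]],maxfev=70))
  File "h.py", line 24, in f
    return -sum((lambda r:(r&masks[c]).sum()/(r|masks[c]).sum())(render(c,name,p[0],p[1],z0)) for c in cams)/len(cams)
            ~~~^^^^^^^^^^^^^^^^^^^^^^^^^^^^^^^^^^^^^^^^^^^^^^^^^^^^^^^^^^^^^^^^^^^^^^^^^^^^^^^^^^^^^^^^^^^^^
  File "h.py", line 24, in <genexpr>
    return -sum((lambda r:(r&masks[c]).sum()/(r|masks[c]).sum())(render(c,name,p[0],p[1],z0)) for c in cams)/len(cams)
                                                                 ~~~~~~^^^^^^^^^^^^^^^^^^^^^
  File "h.py", line 17, in render
    rings=[np.array([proj(cam,(x+r/1e3*np.cos(t),y+r/1e3*np.sin(t),z0+z/1e3)) for t in a]) for z,r in P]
                     ~~~~^^^^^^^^^^^^^^^^^^^^^^^^^^^^^^^^^^^^^^^^^^^^^^^^^^^^
  File "h.py", line 10, in proj
    c=arm.calibration(cam);p=np.array(c['K'])@(np.array(c['R'])@np.array(X)+np.array(c['t']));return p[:2]/p[2]
ValueError: time passes only in moves, steps and waits
```

```bash
python3 - <<'E'
s=open('h.py').read().replace('arm.calibration(cam)','cal(cam)')
s=s.replace("def save","import functools\n@functools.cache\ndef cal(cam): return arm.calibration(cam)\ndef save",1)
open('h.py','w').write(s)
E
cat > m1.py <<'E'
from h import *
save('top','t1.png');save('scene','s1.png')
im=cv2.imread('pics/t1.png');c=cv2.resize(im[100:180,140:355],None,fx=3.7,fy=3.7,interpolation=cv2.INTER_CUBIC)
cv2.imwrite('pics/rack.png',c)
seeds={'mini_bottle':((196,203),(289,173)),'small_bottle':((131,229),(322,149)),'large_bottle':((250,204),(252,182)),'can':((366,232),(140,204)),'cap_bowl':((306,204),(207,211))}
for n,(pt,ps) in seeds.items():
    M={}
    for c,p in(('top',pt),('scene',ps)):
        ds=[d for d in arm.silhouettes(c,n) if np.hypot(*(np.array(d['position'])-p))<12]
        if ds: M[c]=ds[0]['region']
    x=ray('top',pt,PROF[n][-1][0]/2e3)
    print(n,np.round(x,3),[(c,*(np.round(v,4) for v in fit([c],n,x[0],x[1],M))) for c in M], *fit(list(M),n,x[0],x[1],M))
for n in ('mini','small','can','large'):
    for d in arm.silhouettes('top','module_'+n)[:2]:
        r=d['region'];ys,xs=np.where(r);b=cv2.minAreaRect(np.c_[xs,ys].astype(np.float32))
        print(n,round(d['p'],2),np.round(d['position'],1),r.sum(),np.round(ray('top',b[0],.048),4),b)
E
python3 m1.py
```

```text
mini_bottle [0.439 0.144 0.059] [('top', array([0.4378, 0.1466]), np.float64(0.9353)), ('scene', array([0.443 , 0.1401]), np.float64(0.8807))] [0.43774679 0.14657414] 0.9067563340631842
small_bottle [0.368 0.312 0.075] [('top', array([0.3725, 0.3172]), np.float64(0.8986)), ('scene', array([0.3689, 0.3227]), np.float64(0.8856))] [0.37427678 0.31765516] 0.8914664991220016
large_bottle [ 0.431 -0.002  0.089] [('top', array([ 0.4435, -0.0005]), np.float64(0.8836)), ('scene', array([0.4393, 0.0011]), np.float64(0.9329))] [ 0.44356491 -0.00157042] 0.9022392212883764
can [ 0.36  -0.31   0.058] [('top', array([ 0.3559, -0.3074]), np.float64(0.9482)), ('scene', array([ 0.3588, -0.3084]), np.float64(0.8136))] [ 0.35597178 -0.30745153] 0.8777339656489227
cap_bowl [ 0.441 -0.156  0.022] [('top', array([ 0.4407, -0.1551]), np.float64(0.9557)), ('scene', array([ 0.4451, -0.1582]), np.float64(0.9332))] [ 0.44226643 -0.15631974] 0.9314918657123352
mini 0.78 [281.3 133.6] 1327 [ 0.6309 -0.0914  0.048 ] ((282.2073059082031, 135.3658447265625), (37.87801742553711, 36.55284118652344), 83.6598129272461)
mini 0.65 [367.4 235.6] 713 [ 0.3565 -0.3105  0.048 ] ((365.300048828125, 233.60003662109375), (25.491174697875977, 33.093807220458984), 63.43495178222656)
small 0.71 [244.1 140.4] 1377 [0.6189 0.0096 0.048 ] ((246.01219177246094, 139.6097412109375), (38.31974411010742, 36.111114501953125), 83.6598129272461)
can 0.93 [208.6 141. ] 1430 [0.608  0.1101 0.048 ] ((209.8840789794922, 143.53392028808594), (40.11222457885742, 37.689605712890625), 83.1572265625)
large 0.94 [176.  147.7] 1394 [0.5973 0.2119 0.048 ] ((173.21311950683594, 147.34426879882812), (38.74929428100586, 36.757511138916016), 84.80557250976562)
large 0.33 [249.6 200.9] 752 [ 0.4445 -0.0027  0.048 ] ((250.5, 201.5), (31.0, 29.0), 90.0)
```

View pics/rack.png

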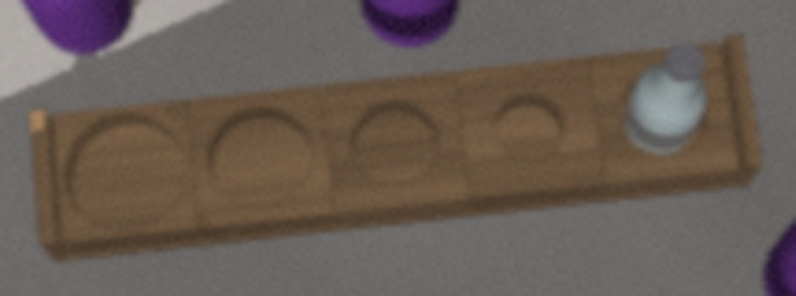

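```bash
cat > rack.py <<'E'
from h import *
from scipy.optimize import minimize
px=[(175.1,145.9),(210.8,141.9),(247,138.1),(282.7,134.1)]
W=np.array([ray('top',p,.048)[:2] for p in px]);print(np.round(W,4),np.round(np.linalg.norm(np.diff(W,axis=0),axis=1),4))
k=np.array([2,1,0,-1]) # units of 102mm along +y from small
d=np.polyfit(k,W,1);yaw=np.arctan2(-d[0,0],d[0,1]);print('clicks: small c',d[1],'yaw',yaw,'len',np.linalg.norm(d[0]))
def pts(p):
    x,y,th=p;ex=np.array([np.cos(th),np.sin(th)]);ey=np.array([-np.sin(th),np.cos(th)]);L=[]
    a=np.linspace(0,2*np.pi,60)
    f=lambda u,v,z:np.c_[np.array([x,y])+np.outer(u,ex)+np.outer(v,ey),np.full(len(u),z)]
    for i,r in zip(k,(45.5,39,32.5,26)): L.append(f(r/1e3*np.cos(a),.102*i+r/1e3*np.sin(a),.048))
    v=np.linspace(-.25,.25,120)
    for u in(-.0505,.0505): L.append(f(np.full(120,u),v,.048))
    u=np.linspace(-.045,.045,30)
    for e in(-.2695+.0,.2695): L.append(f(u,np.full(30,e),.06))
    return L
# row centre is small module for order L,C,S,M,R
from scipy.ndimage import map_coordinates
G={}
for c,fn in(('top','t1.png'),('scene','s1.png')):
    g=cv2.GaussianBlur(cv2.cvtColor(cv2.imread('pics/'+fn),cv2.COLOR_BGR2GRAY).astype(np.float32),(0,0),1.0)
    G[c]=np.hypot(cv2.Sobel(g,cv2.CV_32F,1,0),cv2.Sobel(g,cv2.CV_32F,0,1)).clip(0,80)
def P(c,A):
    K=cal(c);q=(np.array(K['K'])@(np.array(K['R'])@A.T+np.array(K['t'])[:,None]));return q[:2]/q[2]
def score(p,cams): 
    s=0
    for c in cams:
        for A in pts(p):
            q=P(c,A);s-=map_coordinates(G[c],q[::-1],order=1).mean()
    return s
p0=[*d[1],yaw]
for cams in(['top'],['scene'],['top','scene']):
    r=min((minimize(score,[p0[0]+dx,p0[1]+dy,p0[2]],args=(cams,),method='Nelder-Mead',options=dict(initial_simplex=np.array([p0[0]+dx,p0[1]+dy,p0[2]])+np.array([[0,0,0],[.005,0,0],[0,.005,0],[0,0,.02]]))) for dx in(-.005,0,.005) for dy in(-.005,0,.005)),key=lambda r:r.fun)
    print(cams,np.round(r.x,4),r.fun)
out=[]
for c,fn,b in(('top','t1.png',(100,180,140,355)),('scene','s1.png',(165,285,190,390))):
    S=800/(b[3]-b[2]) if c=='top' else 3;im=cv2.resize(cv2.imread('pics/'+fn)[b[0]:b[1],b[2]:b[3]],None,fx=S,fy=S,interpolation=cv2.INTER_CUBIC)
    for A in pts(r.x):
        q=(P(c,A).T-[b[2],b[0]]+.5)*S;cv2.polylines(im,[np.int32(q)],False,(0,255,0),1)
    out.append(cv2.copyMakeBorder(im,0,0,0,800-im.shape[1],0) if im.shape[1]<800 else im[:,:800])
o=np.vstack(out);print(o.shape);cv2.imwrite('pics/ov.png',o[:600] if o.shape[0]<=600 else cv2.resize(o,(800*600//o.shape[0],600)))
E
python3 rack.py
```

```text
[[ 0.6015  0.2068]
 [ 0.6127  0.1076]
 [ 0.6233  0.0068]
 [ 0.6346 -0.0929]] [0.0998 0.1014 0.1003]
clicks: small c [0.62349056 0.00710425] yaw 0.10950272028200932 len 0.10056945391143154
['top'] [0.6248 0.0097 0.1091] -267.7433166503906
['scene'] [0.6243 0.0123 0.1103] -217.14736938476562
['top', 'scene'] [0.6246 0.0109 0.1091] -477.5755615234375
(658, 800, 3)
```

View pics/ov.png

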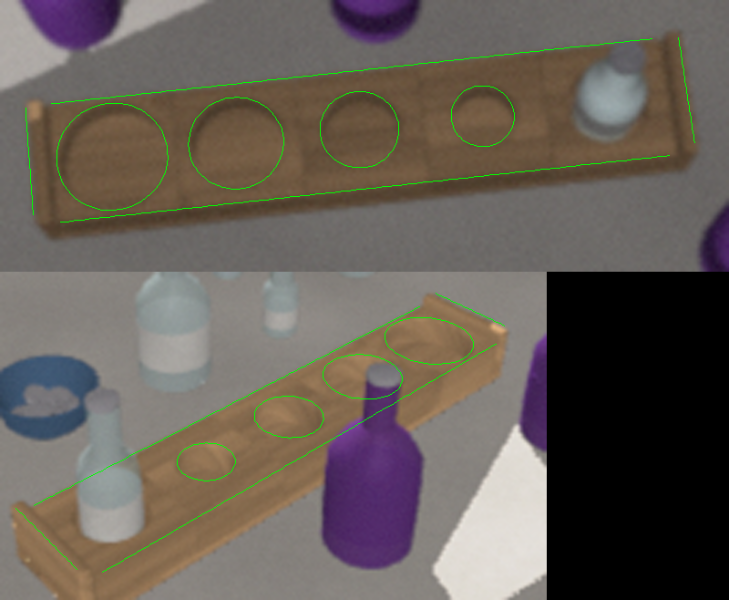

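```bash
cat > bot.py <<'E'
from h import *
from scipy.optimize import minimize
from scipy.ndimage import map_coordinates
G={}
def load(t,s):
  for c,fn in(('top',t),('scene',s)):
    g=cv2.GaussianBlur(cv2.imread('pics/'+fn).astype(np.float32),(0,0),1.0)
    G[c]=np.hypot(cv2.Sobel(g,cv2.CV_32F,1,0),cv2.Sobel(g,cv2.CV_32F,0,1)).max(2).clip(0,80)
def cont(c,n,x,y,z0=0):
    # contour of subpixel render (x8) in local crop
    a=np.linspace(0,2*np.pi,32,endpoint=False);K=cal(c)
    R=[np.c_[x+r/1e3*np.cos(a),y+r/1e3*np.sin(a),np.full(32,z0+z/1e3)] for z,r in PROF[n]]
    Q=[(lambda q:(q[:2]/q[2]).T)(np.array(K['K'])@(np.array(K['R'])@A.T+np.array(K['t'])[:,None])) for A in R]
    o=np.vstack(Q).min(0)-2;w=((np.vstack(Q).max(0)-o+3)*8).astype(int);m=np.zeros((w[1],w[0]),np.uint8)
    for A,B in zip(Q,Q[1:]): cv2.fillConvexPoly(m,np.int32(np.round(cv2.convexHull(((np.vstack([A,B])-o)*8).astype(np.float32)))),1)
    cs=max(cv2.findContours(m,cv2.RETR_EXTERNAL,cv2.CHAIN_APPROX_NONE)[0],key=len)[:,0]
    cap=[np.vstack([Q[-1],Q[-1][:1]])]
    return cs/8+o,cap[0]
def sc(p,n,cams,z0):
    return -sum(map_coordinates(G[c],A.T[::-1],order=1).mean() for c in cams for A in cont(c,n,*p,z0))
def efit(n,x0,y0,cams,z0=0):
    return min((minimize(sc,[x0+a,y0+b],args=(n,cams,z0),method='Nelder-Mead',options=dict(initial_simplex=np.array([x0+a,y0+b])+np.array([[0,0],[.004,0],[0,.004]]),maxfev=60)) for a in(-.003,.003) for b in(-.003,.003)),key=lambda r:r.fun)
def crop(fn,c,n,p,z0=0,S=4):
    A,B=cont(c,n,*p,z0);o=np.int32(A.mean(0))-32;o=np.clip(o,0,None);im=cv2.resize(cv2.imread('pics/'+fn)[o[1]:o[1]+66,o[0]:o[0]+64],(256,264),interpolation=cv2.INTER_CUBIC)
    for q in(A,B):cv2.polylines(im,[np.int32((q-o+.5)*4)],True,(0,255,0),1)
    return im
E
python3 - <<'E'
from bot import *
load('t1.png','s1.png')
st={'mini_bottle':(.4395,.144),'small_bottle':(.372,.319),'large_bottle':(.4425,0),'can':(.3565,-.3075)}
rows=[[],[]]
for n,p in st.items():
    r=efit(n,*p,['top','scene'])
    print(n,np.round(r.x,4),round(r.fun),[np.round(efit(n,*p,[c]).x,4) for c in('top','scene')])
    for i,(c,f) in enumerate((('top','t1.png'),('scene','s1.png'))): rows[i].append(cv2.resize(crop(f,c,n,r.x),(200,206)))
cv2.imwrite('pics/bov.png',np.vstack([np.hstack(q) for q in rows]))
for p in((365,170),(361,283),(252,91),(159,96)): print('purple',np.round(ray('top',p,.075),3))
E
```

```text
mini_bottle [0.4374 0.143 ] -162 [array([0.437, 0.143]), array([0.4412, 0.141 ])]
small_bottle [0.3739 0.3167] -165 [array([0.3739, 0.3146]), array([0.3499, 0.3388])]
large_bottle [ 0.4412 -0.0038] -140 [array([ 0.4391, -0.0042]), array([ 0.4447, -0.0038])]
can [ 0.3583 -0.3112] -290 [array([ 0.3583, -0.3113]), array([ 0.3518, -0.3082])]
purple [ 0.525 -0.312  0.075]
purple [ 0.227 -0.287  0.075]
purple [ 0.751 -0.008  0.075]
purple [0.738 0.251 0.075]
```

View pics/bov.png

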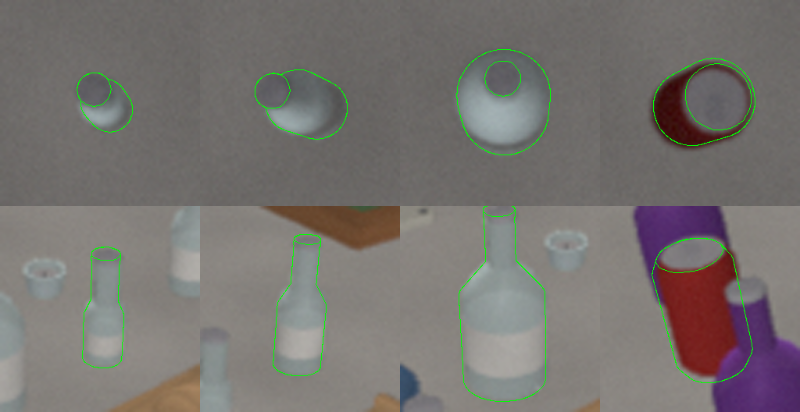

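Call:
step_arm --steps '[[[0,0,0],[0,0,0.11],60],[[0,0,0],[0,0,0.11],60],[[0,0,0],[0,0,0.11],60],[[0,0,0],[0,0,0.11],60],[[0,0,0],[0,0,0.11],60],[[0,0,0],[0,0,0.11],60],[[0,0,0],[0,0,0.11],60],[[0,0,0],[0,0,0.11],60],[[0,0,0],[0,0,0.11],60],[[0,0,0],[0,0,0.085],60],[[0,0,0],[0,0,0],60]]'

```text
time_s: 3.02
tcp_pos: [0.2352, 0.5791, 0.25]
tcp_rot: [-0.0, 0.668, 0.744, -0.0]
force: [0.8, -0.2, -1.2]
opening: 0.0597
```

The outlines fit the caps and bodies of all four loose objects, to about 2 mm. Tool x now runs along the row and tool y across it. I start with the small bottle.

Call:
step_arm --steps '[[[-23,9.1,0],[0,0,0],60],[[-23,9.1,0],[0,0,0],60],[[-23,9.1,0],[0,0,0],60],[[-23,9.1,0],[0,0,0],60],[[-23,9.1,0],[0,0,0],60],[[-23,9.1,0],[0,0,0],60],[[-23,9.1,0],[0,0,0],60],[[-23,9.1,0],[0,0,0],60],[[-23,9.1,0],[0,0,0],60],[[-23,9.1,0],[0,0,0],60],[[-23,9.1,0],[0,0,0],60],[[-23.3,9.2,0],[0,0,0],60]]'

```text
time_s: 4.02
tcp_pos: [0.3746, 0.3154, 0.2502]
tcp_rot: [0.0, 0.666, 0.746, 0.0]
force: [-0.1, 0.8, 0.3]
opening: 0.0599
```

Call:
step_arm --steps '[[[0,0,0],[0,0,0],60],[[0,0,20],[0,0,0],60],[[0,0,20],[0,0,0],60],[[0,0,20],[0,0,0],60],[[0,0,10],[0,0,0],60],[[0,0,0],[0,0,0],60],[[0,0,0],[0,0,0],60]]'

```text
time_s: 4.6
tcp_pos: [0.374, 0.3166, 0.18]
tcp_rot: [-0.0, 0.667, 0.745, -0.0]
force: [-0.3, 0.3, 0.1]
opening: 0.06
```

Run:
```python
from h import *
a=save('top','t2.png');b=save('scene','s2.png')
p=np.int32(proj('top',(.3735,.316,.12)));q=np.int32(proj('scene',(.3735,.316,.12)));print(p,q)
f=lambda im,p:cv2.resize(im[p[1]-45:p[1]+45,max(p[0]-60,0):p[0]+60][:,:,::-1],(400,300),interpolation=cv2.INTER_CUBIC)
cv2.imwrite('pics/c2.png',np.hstack([f(a,p),f(b,q)]))
```

```text
[125 225] [321 131]
```

View pics/c2.png

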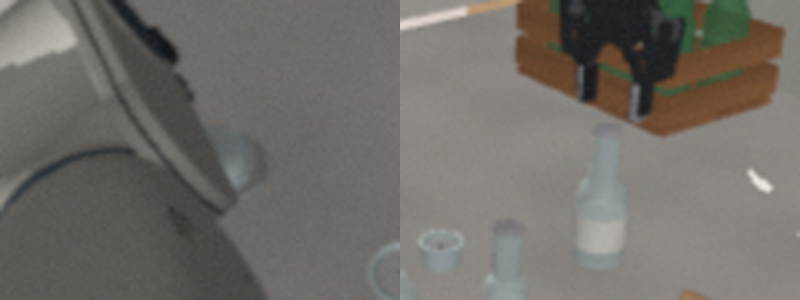

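The scene crop shows the fingers centred above the small bottle's cap. I descend, grip and lift a little.

Call:
step_arm --steps '[[[0,0,15],[0,0,0],60],[[0,0,15],[0,0,0],60],[[0,0,15],[0,0,0],60],[[0,0,15],[0,0,0],60],[[0,0,0],[0,0,0],60],[[0,0,0],[0,0,0],35],[[0,0,0],[0,0,0],29],[[0,0,0],[0,0,0],22],[[0,0,0],[0,0,0],15],[[0,0,0],[0,0,0],15],[[0,0,0],[0,0,0],15],[[0,0,0],[0,0,0],15]]' --newtons 40

```text
time_s: 5.7
tcp_pos: [0.3744, 0.3169, 0.1213]
tcp_rot: [-0.0, 0.667, 0.745, 0.001]
force: [-2.5, 0.3, 6.8]
opening: 0.0262
```

Call:
step_arm --steps '[[[0,0,-2],[0,0,0],15],[[0,0,-6],[0,0,0],15],[[0,0,-12],[0,0,0],15],[[0,0,-20],[0,0,0],15],[[0,0,0],[0,0,0],15],[[0,0,0],[0,0,0],15]]'

```text
time_s: 6.2
tcp_pos: [0.3748, 0.3169, 0.1609]
tcp_rot: [0.0, 0.667, 0.745, 0.001]
force: [-0.1, -1.1, -4.1]
opening: 0.0261
```

Call:
step_arm --steps '[[[0,0,-20],[0,0,0],15],[[0,0,-25],[0,0,0],15],[[0,0,-25],[0,0,0],15],[[0,0,-25],[0,0,0],15],[[0,0,-25],[0,0,0],15],[[0,0,-25],[0,0,0],15],[[0,0,-20],[0,0,0],15],[[-6,4,-5],[0,0,0],15],[[-13,8.4,0],[0,0,0],15],[[-20,13,0],[0,0,0],15],[[-20,13,0],[0,0,0],15],[[-20,13,0],[0,0,0],15]]'

```text
time_s: 7.2
tcp_pos: [0.4339, 0.242, 0.328]
tcp_rot: [-0.0, 0.667, 0.745, -0.001]
force: [0.5, -0.2, -3.3]
opening: 0.0262
```

Call:
step_arm --steps '[[[-25,16.2,0],[0,0,0],15],[[-25,16.2,0],[0,0,0],15],[[-25,16.2,0],[0,0,0],15],[[-25,16.2,0],[0,0,0],15],[[-25,16.2,0],[0,0,0],15],[[-25,16.2,0],[0,0,0],15],[[-25,16.2,0],[0,0,0],15],[[-25,16.2,0],[0,0,0],15],[[-20,13,0],[0,0,0],15],[[-20,12.9,0],[0,0,0],15],[[-10,6.4,0],[0,0,0],15],[[-3,2,0],[0,0,0],15]]'

```text
time_s: 8.2
tcp_pos: [0.6249, 0.0081, 0.3277]
tcp_rot: [-0.001, 0.668, 0.744, -0.001]
force: [-0.1, 0.6, -3.2]
opening: 0.0258
```

Call:
step_arm --steps '[[[0,0,10],[0,0,0],15],[[0,0,20],[0,0,0],15],[[0,0,30],[0,0,0],15],[[0,0,30],[0,0,0],15],[[0,0,20],[0,0,0],15],[[0,0,10],[0,0,0],15],[[0,0,0],[0,0,0],15],[[0,0,0],[0,0,0],15]]'

```text
time_s: 8.87
tcp_pos: [0.6242, 0.0108, 0.2099]
tcp_rot: [-0.0, 0.667, 0.745, -0.0]
force: [0.4, -0.0, -2.9]
opening: 0.0258
```

```bash
cat > look.py <<'E'
import sys
from bot import *
from workcell import arm
# look.py tag name : fit of held object (z0 from tcp), and views
tag,n,zoff=sys.argv[1],sys.argv[2],float(sys.argv[3])
s=arm.state();a=save('top',f't{tag}.png');b=save('scene',f's{tag}.png');load(f't{tag}.png',f's{tag}.png')
t=np.array(s['tcp_pos']);z0=t[2]-zoff;print('tcp',np.round(t,4),'z0',round(z0,4),'q6',round(s['qpos'][5],2))
for cs in(['scene'],['top'],['top','scene']):
    r=efit(n,t[0],t[1],cs,z0);print(cs,np.round(r.x,4),np.round((r.x-t[:2])*1e3,1),round(r.fun))
L=[]
for c,im in(('top',a),('scene',b)):
    p=np.int32(proj(c,(t[0],t[1],z0+.03)));p[0]=max(p[0],60);o=p-[60,52];v=cv2.resize(im[o[1]:o[1]+90,o[0]:o[0]+120][:,:,::-1],(400,300),interpolation=cv2.INTER_CUBIC).copy()
    for q in cont(c,n,*r.x,z0)[:1]: cv2.polylines(v,[np.int32((q-o+.5)*400/120)],True,(0,255,0),1)
    L.append(v)
cv2.imwrite(f'pics/c{tag}.png',np.hstack(L))
E
python3 look.py 3 small_bottle 0.1213
```

```text
tcp [0.6242 0.0108 0.2099] z0 0.0886 q6 -0.11
['scene'] [0.6238 0.0094] [-0.4 -1.4] -124
['top'] [ 0.648  -0.0431] [ 23.8 -53.9] -68
['top', 'scene'] [ 0.6424 -0.0104] [ 18.2 -21.3] -169
```

View pics/c3.png

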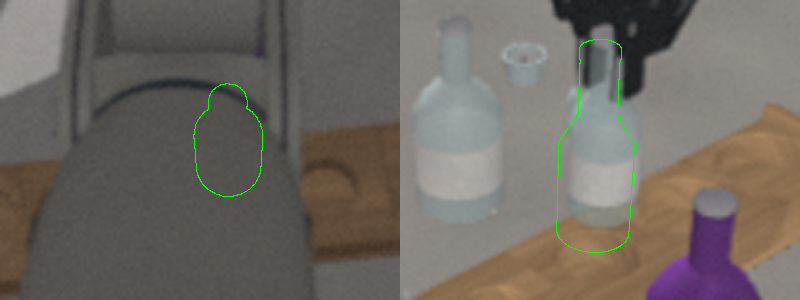

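From the scene camera the held bottle is within 1.5 mm of the TCP; the top view is blocked by the arm, so I ignore that fit. I lower it now.

Call:
step_arm --steps '[[[0,0,10],[0,0,0],15],[[0,0,12],[0,0,0],15],[[0,0,12],[0,0,0],15],[[0,0,10],[0,0,0],15],[[0,0,8],[0,0,0],15],[[0,0,6],[0,0,0],15],[[0,0,5],[0,0,0],15],[[0,0,3],[0,0,0],15],[[0,0,2],[0,0,0],15],[[0,0,0],[0,0,0],15],[[0,0,0],[0,0,0],15]]'

```text
time_s: 9.88
tcp_pos: [0.6248, 0.0101, 0.1423]
tcp_rot: [0.0, 0.667, 0.745, 0.0]
force: [-0.5, -0.1, -3.5]
opening: 0.0261
```

Call:
step_arm --steps '[[[0,0,1.5],[0,0,0],15],[[0,0,1],[0,0,0],15],[[0,0,0.5],[0,0,0],15],[[0,0,0],[0,0,0],15]]'

```text
time_s: 10.22
tcp_pos: [0.6247, 0.01, 0.1394]
tcp_rot: [0.0, 0.667, 0.745, 0.0]
force: [0.2, 0.2, -0.7]
opening: 0.0262
```

Call:
step_arm --steps '[[[0,0,0.5],[0,0,0],15],[[0,0,0],[0,0,0],24],[[0,0,0],[0,0,0],32],[[0,0,0],[0,0,0],45],[[0,0,0],[0,0,0],60],[[0,0,0],[0,0,0],60],[[0,0,0],[0,0,0],60],[[0,0,-5],[0,0,0],60],[[0,0,-15],[0,0,0],60],[[0,0,-30],[0,0,0],60],[[0,0,-30],[0,0,0],60],[[0,0,-30],[0,0,0],60]]'

```text
time_s: 11.22
tcp_pos: [0.6243, 0.0101, 0.2498]
tcp_rot: [-0.0, 0.667, 0.745, -0.0]
force: [0.6, 0.3, -0.0]
opening: 0.0595
```

Call:
step_arm --steps '[[[17,-19,0],[0,0,0],60],[[17,-19,0],[0,0,0],60],[[17,-19,0],[0,0,0],60],[[17,-19,0],[0,0,0],60],[[17,-19,0],[0,0,0],60],[[17,-19,0],[0,0,0],60],[[17,-19,0],[0,0,0],60],[[17,-19,0],[0,0,0],60],[[16.7,-18.8,0],[0,0,0],60],[[0,0,0],[0,0,0],60],[[0,0,20],[0,0,0],60],[[0,0,20],[0,0,0],60]]'

```text
time_s: 12.22
tcp_pos: [0.4393, 0.1437, 0.2097]
tcp_rot: [0.001, 0.667, 0.745, 0.002]
force: [0.2, -0.2, -0.3]
opening: 0.06
```

Call:
step_arm --steps '[[[0,0,20],[0,0,0],60],[[0,0,20],[0,0,0],60],[[0,0,20],[0,0,0],60],[[0,0,0],[0,0,0],60],[[0,0,0],[0,0,0],60]]'

```text
time_s: 12.63
tcp_pos: [0.4379, 0.1428, 0.1482]
tcp_rot: [-0.0, 0.667, 0.745, -0.001]
force: [-0.1, -0.2, -0.1]
opening: 0.0598
```

Run:
```python
from bot import *
b=save('scene','s4.png');save('top','t4.png');load('t4.png','s4.png')
for cs in(['top'],['scene'],['top','scene']): print(cs,np.round(efit('small_bottle',.6247,.0100,cs,.018).x,4))
for n,p in(('mini_bottle',(.438,.143)),): print(n,np.round(efit(n,*p,['scene']).x,4))
cv2.imwrite('pics/c4.png',cv2.resize(b[90:290,180:400][:,:,::-1],None,fx=2.7,fy=2.7,interpolation=cv2.INTER_CUBIC))
```

```text
['top'] [0.6231 0.01  ]
['scene'] [0.6296 0.0053]
['top', 'scene'] [0.6248 0.0089]
mini_bottle [0.4213 0.1907]
```

View pics/c4.png

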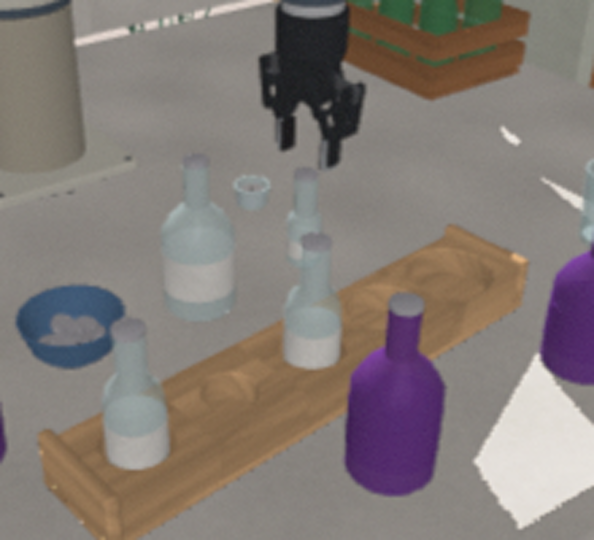

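The small bottle is seated in its slot (fit within about 2 mm of the slot axis), and the fingers are centred above the mini's cap. I take the mini next.

Call:
step_arm --steps '[[[0,0,15],[0,0,0],60],[[0,0,15],[0,0,0],60],[[0,0,15],[0,0,0],60],[[0,0,14],[0,0,0],60],[[0,0,0],[0,0,0],60],[[0,0,0],[0,0,0],35],[[0,0,0],[0,0,0],29],[[0,0,0],[0,0,0],22],[[0,0,0],[0,0,0],15],[[0,0,0],[0,0,0],15],[[0,0,0],[0,0,0],15],[[0,0,0],[0,0,0],15]]'

```text
time_s: 13.73
tcp_pos: [0.4389, 0.1434, 0.0907]
tcp_rot: [0.001, 0.667, 0.745, 0.001]
force: [0.2, -0.4, 8.1]
opening: 0.0265
```

Call:
step_arm --steps '[[[0,0,-2],[0,0,0],15],[[0,0,-6],[0,0,0],15],[[0,0,-12],[0,0,0],15],[[0,0,-20],[0,0,0],15],[[0,0,0],[0,0,0],15],[[0,0,0],[0,0,0],15]]'

```text
time_s: 14.23
tcp_pos: [0.4387, 0.1433, 0.1304]
tcp_rot: [0.001, 0.667, 0.745, 0.001]
force: [-0.2, 0.1, -2.2]
opening: 0.026
```

Call:
step_arm --steps '[[[0,0,-20],[0,0,0],15],[[0,0,-25],[0,0,0],15],[[0,0,-25],[0,0,0],15],[[0,0,-25],[0,0,0],15],[[0,0,-25],[0,0,0],15],[[0,0,-25],[0,0,0],15],[[0,0,-20],[0,0,0],15],[[-6,4,-5],[0,0,0],15],[[-14,9.4,0],[0,0,0],15],[[-22,14.7,0],[0,0,0],15],[[-22,14.7,0],[0,0,0],15],[[-22,14.7,0],[0,0,0],15]]'

```text
time_s: 15.23
tcp_pos: [0.5047, 0.0626, 0.2977]
tcp_rot: [-0.001, 0.667, 0.745, -0.001]
force: [0.8, 0.4, -2.3]
opening: 0.0263
```

Call:
step_arm --steps '[[[-22,14.7,0],[0,0,0],15],[[-22,14.7,0],[0,0,0],15],[[-22,14.7,0],[0,0,0],15],[[-22,14.7,0],[0,0,0],15],[[-22,14.7,0],[0,0,0],15],[[-22,14.7,0],[0,0,0],15],[[-20,13.4,0],[0,0,0],15],[[-12,8,0],[0,0,0],15],[[-4.5,3,0],[0,0,0],15],[[0,0,0],[0,0,0],15]]'

```text
time_s: 16.07
tcp_pos: [0.6349, -0.092, 0.2978]
tcp_rot: [-0.001, 0.668, 0.744, -0.001]
force: [-0.7, 0.5, -2.2]
opening: 0.0262
```

Call:
step_arm --steps '[[[0,0,10],[0,0,0],15],[[0,0,20],[0,0,0],15],[[0,0,30],[0,0,0],15],[[0,0,30],[0,0,0],15],[[0,0,20],[0,0,0],15],[[0,0,10],[0,0,0],15],[[0,0,0],[0,0,0],15],[[0,0,0],[0,0,0],15]]'

```text
time_s: 16.73
tcp_pos: [0.6348, -0.0905, 0.1796]
tcp_rot: [-0.0, 0.667, 0.745, -0.0]
force: [0.0, -0.2, -1.8]
opening: 0.0258
```

```bash
sed -i "s/for cs in(\['scene'\].*/for cs in(['scene'],):/" look.py; python3 look.py 5 mini_bottle 0.0907
```

```text
tcp [ 0.6348 -0.0905  0.1796] z0 0.0889 q6 -0.27
['scene'] [ 0.6377 -0.0956] [ 2.9 -5.1] -129
```

View pics/c5.png

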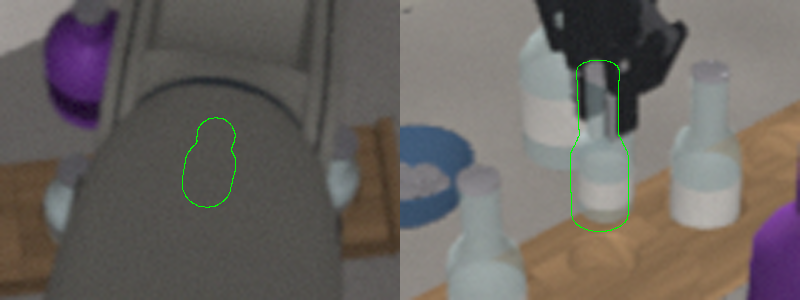

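The label is centred about 1 mm from the expected axis, so the grasp is good. I lower the mini and watch the force.

Call:
step_arm --steps '[[[0,1,10],[0,0,0],15],[[0,0,12],[0,0,0],15],[[0,0,12],[0,0,0],15],[[0,0,10],[0,0,0],15],[[0,0,8],[0,0,0],15],[[0,0,6],[0,0,0],15],[[0,0,5],[0,0,0],15],[[0,0,3],[0,0,0],15],[[0,0,2],[0,0,0],15],[[0,0,0],[0,0,0],15],[[0,0,0],[0,0,0],15]]'

```text
time_s: 17.75
tcp_pos: [0.6363, -0.0911, 0.1118]
tcp_rot: [0.0, 0.667, 0.745, 0.0]
force: [-0.5, 0.5, -1.8]
opening: 0.0263
```

Call:
step_arm --steps '[[[0,0,1.5],[0,0,0],15],[[0,0,1],[0,0,0],15],[[0,0,0.5],[0,0,0],15],[[0,0,0],[0,0,0],15]]'

```text
time_s: 18.08
tcp_pos: [0.6362, -0.0911, 0.1089]
tcp_rot: [0.0, 0.667, 0.745, 0.0]
force: [0.8, 0.3, 0.0]
opening: 0.0262
```

Contact came at the expected height. I release and retreat.

Call:
step_arm --steps '[[[0,0,0.5],[0,0,0],15],[[0,0,0],[0,0,0],24],[[0,0,0],[0,0,0],32],[[0,0,0],[0,0,0],45],[[0,0,0],[0,0,0],60],[[0,0,0],[0,0,0],60],[[0,0,0],[0,0,0],60],[[0,0,-5],[0,0,0],60],[[0,0,-15],[0,0,0],60],[[0,0,-40],[0,0,0],60],[[0,0,-40],[0,0,0],60],[[0,0,-40],[0,0,0],60]]'

```text
time_s: 19.08
tcp_pos: [0.6355, -0.091, 0.2494]
tcp_rot: [-0.001, 0.667, 0.745, -0.0]
force: [1.3, -0.1, -0.0]
opening: 0.06
```

Call:
step_arm --steps '[[[-16,-26,0],[0,0,0],85],[[-16,-26,0],[0,0,0],85],[[-16,-26,0],[0,0,0],85],[[-16,-26,0],[0,0,0],85],[[-16,-26,0],[0,0,0],85],[[-16,-26,0],[0,0,0],85],[[-16,-26,0],[0,0,0],85],[[-16,-26,0],[0,0,0],85],[[-16,-26,0],[0,0,0],85],[[-16,-26,0],[0,0,0],85],[[-16,-26,0],[0,0,0],85],[[-10.6,-14.8,0],[0,0,0],85]]'

```text
time_s: 20.08
tcp_pos: [0.3553, -0.3106, 0.2484]
tcp_rot: [-0.0, 0.668, 0.745, -0.0]
force: [0.2, -0.5, -0.3]
opening: 0.0855
```

Call:
step_arm --steps '[[[0,0,0],[0,0,0],85],[[0,0,20],[0,0,0],85],[[0,0,30],[0,0,0],85],[[0,0,30],[0,0,0],85],[[0,0,12],[0,0,0],85],[[0,0,0],[0,0,0],85],[[0,0,0],[0,0,0],85]]'

```text
time_s: 20.67
tcp_pos: [0.3579, -0.3092, 0.1559]
tcp_rot: [-0.001, 0.667, 0.745, 0.0]
force: [0.1, 0.7, 0.3]
opening: 0.085
```

Run:
```python
from bot import *
t=arm.state()['tcp_pos'];print(t)
b=save('scene','s6.png');a=save('top','t6.png');load('t6.png','s6.png')
for n,p in(('mini_bottle',(.6358,-.0909)),('small_bottle',(.6247,.01))):
    print(n,[np.round(efit(n,*p,c,.018).x,4) for c in(['top'],['scene'],['top','scene'])])
print('can',[np.round(efit('can',.357,-.3095,c).x,4) for c in(['top'],['scene'])])
f=lambda im,x,y:cv2.resize(im[y:y+90,x:x+120][:,:,::-1],(400,300),interpolation=cv2.INTER_CUBIC)
cv2.imwrite('pics/c6.png',np.hstack([f(a,310,180),f(b,85,150)]))
```

```text
[ 0.35791567 -0.30918936  0.15591033]
mini_bottle [array([ 0.6338, -0.0897]), array([ 0.6383, -0.0912]), array([ 0.6344, -0.0897])]
small_bottle [array([0.6231, 0.0097]), array([0.6287, 0.0052]), array([0.6236, 0.0089])]
can [array([ 0.3574, -0.3058]), array([ 0.3528, -0.3088])]
```

View pics/c6.png

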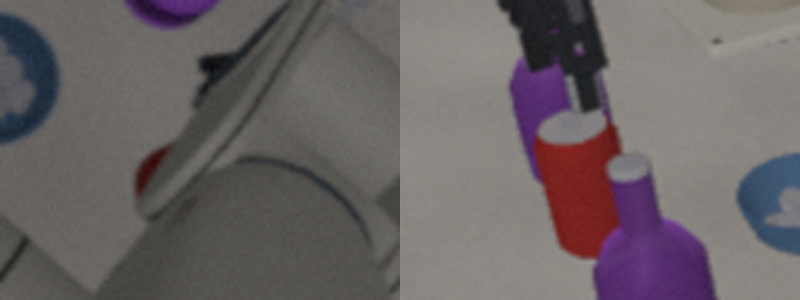

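Call:
step_arm --steps '[[[0,0,12],[0,0,0],85],[[0,0,12],[0,0,0],85],[[0,0,8],[0,0,0],85],[[0,0,5],[0,0,0],85],[[0,0,5],[0,0,0],85],[[0,0,0],[0,0,0],85]]'

```text
time_s: 21.27
tcp_pos: [0.3575, -0.3095, 0.1137]
tcp_rot: [-0.0, 0.667, 0.745, 0.0]
force: [0.6, 0.5, 0.3]
opening: 0.0847
```

Call:
step_arm --steps '[[[0,0,6],[0,0,0],85],[[0,0,7],[0,0,0],85],[[0,0,6],[0,0,0],85],[[0,0,0],[0,0,0],80],[[0,0,0],[0,0,0],75],[[0,0,0],[0,0,0],70],[[0,0,0],[0,0,0],65],[[0,0,0],[0,0,0],60],[[0,0,0],[0,0,0],55],[[0,0,0],[0,0,0],55],[[0,0,0],[0,0,0],55]]'

```text
time_s: 22.18
tcp_pos: [0.3574, -0.3097, 0.0954]
tcp_rot: [0.0, 0.667, 0.745, -0.0]
force: [-3.3, 0.0, 6.2]
opening: 0.0643
```

Call:
step_arm --steps '[[[0,0,-2],[0,0,0],55],[[0,0,-6],[0,0,0],55],[[0,0,-12],[0,0,0],55],[[0,0,-20],[0,0,0],55],[[0,0,0],[0,0,0],55],[[0,0,0],[0,0,0],55]]'

```text
time_s: 22.68
tcp_pos: [0.3582, -0.3101, 0.1358]
tcp_rot: [0.001, 0.667, 0.745, 0.0]
force: [0.8, 0.3, -3.1]
opening: 0.0639
```

Call:
step_arm --steps '[[[0,0,-20],[0,0,0],55],[[0,0,-25],[0,0,0],55],[[0,0,-25],[0,0,0],55],[[0,0,-25],[0,0,0],55],[[0,0,-25],[0,0,0],55],[[0,0,-25],[0,0,0],55],[[0,0,-25],[0,0,0],55],[[7,5.4,-10],[0,0,0],55],[[14,10.7,0],[0,0,0],55],[[22,16.9,0],[0,0,0],55],[[24,18.4,0],[0,0,0],55],[[24,18.4,0],[0,0,0],55]]'

```text
time_s: 23.68
tcp_pos: [0.4169, -0.2097, 0.3135]
tcp_rot: [-0.001, 0.668, 0.745, -0.0]
force: [0.4, 0.6, -2.6]
opening: 0.0644
```

Call:
step_arm --steps '[[[24,18.4,0],[0,0,0],55],[[24,18.4,0],[0,0,0],55],[[24,18.4,0],[0,0,0],55],[[24,18.4,0],[0,0,0],55],[[24,18.4,0],[0,0,0],55],[[24,18.4,0],[0,0,0],55],[[24,18.4,0],[0,0,0],55],[[24,18.4,0],[0,0,0],55],[[24,18.4,0],[0,0,0],55],[[24,18.4,0],[0,0,0],55],[[24,18.4,0],[0,0,0],55],[[20,16.2,0],[0,0,0],55]]'

```text
time_s: 24.68
tcp_pos: [0.603, 0.0974, 0.3127]
tcp_rot: [-0.001, 0.667, 0.745, -0.001]
force: [1.3, -0.2, -3.5]
opening: 0.0642
```

Call:
step_arm --steps '[[[12,9.2,0],[0,0,0],55],[[4,3,0],[0,0,0],55],[[0,0,10],[0,0,0],55],[[0,0,20],[0,0,0],55],[[0,0,25],[0,0,0],55],[[0,0,25],[0,0,0],55],[[0,0,20],[0,0,0],55],[[0,0,15],[0,0,0],55],[[0,0,5],[0,0,0],55],[[0,0,0],[0,0,0],55],[[0,0,0],[0,0,0],55]]'

```text
time_s: 25.6
tcp_pos: [0.6132, 0.1113, 0.1951]
tcp_rot: [-0.0, 0.667, 0.745, -0.0]
force: [-0.2, -0.2, -2.6]
opening: 0.0647
```

```bash
python3 look.py 7 can 0.0954
```

```text
tcp [0.6132 0.1113 0.1951] z0 0.0997 q6 0.05
['scene'] [0.6108 0.1104] [-2.4 -0.9] -147
```

View pics/c7.png

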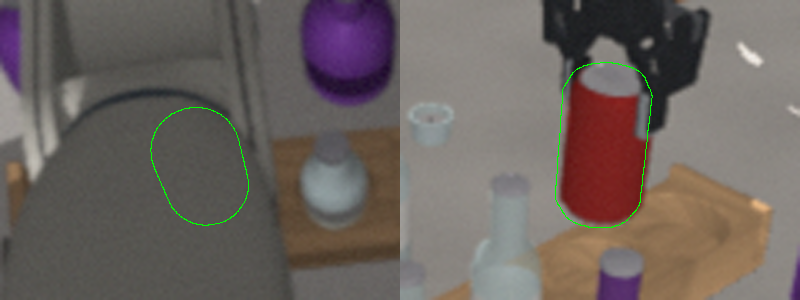

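The held can matches the predicted outline. I lower it.

Call:
step_arm --steps '[[[0.5,0.3,12],[0,0,0],55],[[0,0,15],[0,0,0],55],[[0,0,12],[0,0,0],55],[[0,0,12],[0,0,0],55],[[0,0,10],[0,0,0],55],[[0,0,8],[0,0,0],55],[[0,0,6],[0,0,0],55],[[0,0,3],[0,0,0],55],[[0,0,1],[0,0,0],55],[[0,0,0],[0,0,0],55],[[0,0,0],[0,0,0],55]]'

```text
time_s: 26.62
tcp_pos: [0.614, 0.1127, 0.1165]
tcp_rot: [0.0, 0.667, 0.745, 0.0]
force: [-0.7, 0.5, -3.0]
opening: 0.0645
```

Call:
step_arm --steps '[[[0,0,1.3],[0,0,0],55],[[0,0,1],[0,0,0],55],[[0,0,0.5],[0,0,0],55],[[0,0,0],[0,0,0],55]]'

```text
time_s: 26.95
tcp_pos: [0.6138, 0.1126, 0.1136]
tcp_rot: [0.0, 0.667, 0.745, 0.0]
force: [0.2, -0.2, -1.2]
opening: 0.0646
```

Call:
step_arm --steps '[[[0,0,0.5],[0,0,0],55],[[0,0,0],[0,0,0],63],[[0,0,0],[0,0,0],70],[[0,0,0],[0,0,0],85],[[0,0,0],[0,0,0],85],[[0,0,0],[0,0,0],85],[[0,0,0],[0,0,0],85],[[0,0,-5],[0,0,0],85],[[0,0,-15],[0,0,0],85],[[0,0,-40],[0,0,0],85],[[0,0,-40],[0,0,0],85],[[0,0,-37],[0,0,0],85]]'

```text
time_s: 27.95
tcp_pos: [0.6135, 0.1126, 0.2517]
tcp_rot: [-0.0, 0.667, 0.745, -0.0]
force: [0.2, 0.1, 0.1]
opening: 0.0852
```

Call:
step_arm --steps '[[[-12.1,-23,0],[0,0,0],60],[[-12.1,-23,0],[0,0,0],60],[[-12.1,-23,0],[0,0,0],60],[[-12.1,-23,0],[0,0,0],60],[[-12.1,-23,0],[0,0,0],60],[[-12.1,-23,0],[0,0,0],60],[[-12.1,-23,0],[0,0,0],60],[[-12.2,-23,0],[0,0,0],60],[[0,0,0],[0,0,0],60],[[0,0,20],[0,0,0],60],[[0,0,20],[0,0,0],60],[[0,0,0],[0,0,0],60]]'

```text
time_s: 28.95
tcp_pos: [0.44, -0.0038, 0.2077]
tcp_rot: [-0.002, 0.667, 0.745, -0.001]
force: [-2.1, -0.3, -0.2]
opening: 0.0603
```

Run:
```python
from bot import *
t=arm.state()['tcp_pos'];print(t)
b=save('scene','s8.png');a=save('top','t8.png');load('t8.png','s8.png')
print('can',[np.round(efit('can',.6136,.1119,c,.018).x,4) for c in(['top'],['scene'],['top','scene'])])
print('large',np.round(efit('large_bottle',.4415,-.004,['scene']).x,4))
f=lambda im,x,y:cv2.resize(im[y:y+120,x:x+160][:,:,::-1],(400,300),interpolation=cv2.INTER_CUBIC)
cv2.imwrite('pics/c8.png',np.hstack([f(a,170,90),f(b,200,110)]))
```

```text
[ 0.43998539 -0.00380925  0.20765384]
can [array([0.6104, 0.1133]), array([0.6192, 0.1096]), array([0.6115, 0.1133])]
large [0.4245 0.0363]
```

View pics/c8.png

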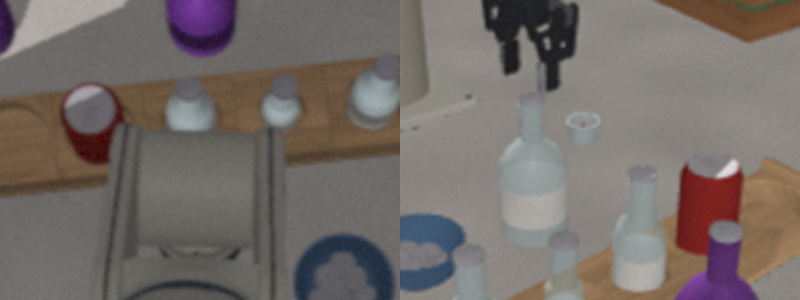

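The can is seated and the fingers are centred above the large bottle.

Call:
step_arm --steps '[[[0,0,15],[0,0,0],60],[[0,0,15],[0,0,0],60],[[0,0,15],[0,0,0],60],[[0,0,15],[0,0,0],60],[[0,0,0],[0,0,0],60],[[0,0,0],[0,0,0],35],[[0,0,0],[0,0,0],29],[[0,0,0],[0,0,0],22],[[0,0,0],[0,0,0],15],[[0,0,0],[0,0,0],15],[[0,0,0],[0,0,0],15],[[0,0,0],[0,0,0],15]]' --newtons 60

```text
time_s: 30.05
tcp_pos: [0.4417, -0.0039, 0.151]
tcp_rot: [0.0, 0.667, 0.745, 0.0]
force: [-2.3, -0.5, 5.2]
opening: 0.0257
```

Call:
step_arm --steps '[[[0,0,-2],[0,0,0],15],[[0,0,-6],[0,0,0],15],[[0,0,-12],[0,0,0],15],[[0,0,-20],[0,0,0],15],[[0,0,0],[0,0,0],15],[[0,0,0],[0,0,0],15]]'

```text
time_s: 30.55
tcp_pos: [0.4421, -0.0039, 0.1905]
tcp_rot: [0.001, 0.667, 0.745, 0.001]
force: [0.0, -0.9, -8.8]
opening: 0.0258
```

Call:
step_arm --steps '[[[0,0,-20],[0,0,0],15],[[0,0,-25],[0,0,0],15],[[0,0,-25],[0,0,0],15],[[0,0,-25],[0,0,0],15],[[0,0,-25],[0,0,0],15],[[0,0,-25],[0,0,0],15],[[0,0,-20],[0,0,0],15],[[5,4.6,-5],[0,0,0],15],[[10,9.2,0],[0,0,0],15],[[15,13.9,0],[0,0,0],15],[[15,13.9,0],[0,0,0],15],[[15,13.9,0],[0,0,0],15]]'

```text
time_s: 31.55
tcp_pos: [0.4899, 0.0634, 0.3568]
tcp_rot: [-0.001, 0.667, 0.745, -0.001]
force: [-0.1, -1.1, -9.0]
opening: 0.0254
```

Call:
step_arm --steps '[[[16,14.8,0],[0,0,0],15],[[16,14.8,0],[0,0,0],15],[[16,14.8,0],[0,0,0],15],[[16,14.8,0],[0,0,0],15],[[16,14.8,0],[0,0,0],15],[[16,14.8,0],[0,0,0],15],[[16,14.8,0],[0,0,0],15],[[15,13.9,0],[0,0,0],15],[[8,7.4,0],[0,0,0],15],[[3.3,2.9,0],[0,0,0],15],[[0,0,0],[0,0,0],15]]'

```text
time_s: 32.47
tcp_pos: [0.6014, 0.2143, 0.3572]
tcp_rot: [-0.001, 0.667, 0.745, -0.001]
force: [-0.2, -0.4, -9.3]
opening: 0.0254
```

Call:
step_arm --steps '[[[0,0,10],[0,0,0],15],[[0,0,20],[0,0,0],15],[[0,0,25],[0,0,0],15],[[0,0,25],[0,0,0],15],[[0,0,20],[0,0,0],15],[[0,0,15],[0,0,0],15],[[0,0,5],[0,0,0],15],[[0,0,0],[0,0,0],15],[[0,0,0],[0,0,0],15]]'

```text
time_s: 33.22
tcp_pos: [0.6019, 0.2128, 0.2402]
tcp_rot: [0.0, 0.667, 0.745, 0.0]
force: [0.1, 1.0, -8.5]
opening: 0.0258
```

```bash
python3 look.py 9 large_bottle 0.151
```

```text
tcp [0.6019 0.2128 0.2402] z0 0.0892 q6 0.21
['scene'] [0.6025 0.2084] [ 0.6 -4.5] -131
```

View pics/c9.png

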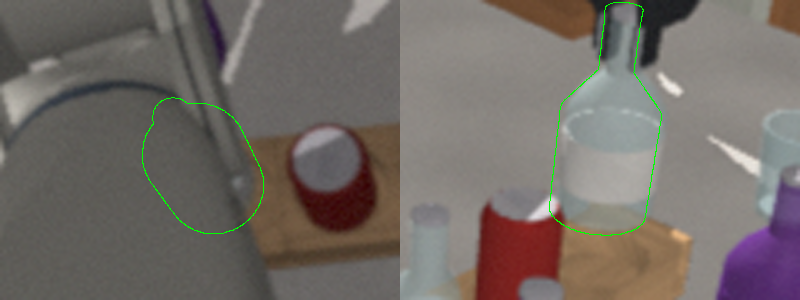

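Alignment agrees to a few millimetres, inside the 6 mm clearance. I lower it.

Call:
step_arm --steps '[[[0.3,0.5,10],[0,0,0],15],[[0,0,12],[0,0,0],15],[[0,0,10],[0,0,0],15],[[0,0,10],[0,0,0],15],[[0,0,8],[0,0,0],15],[[0,0,6],[0,0,0],15],[[0,0,5],[0,0,0],15],[[0,0,4],[0,0,0],15],[[0,0,2],[0,0,0],15],[[0,0,0],[0,0,0],15],[[0,0,0],[0,0,0],15]]'

```text
time_s: 34.23
tcp_pos: [0.6025, 0.2137, 0.173]
tcp_rot: [0.0, 0.667, 0.745, 0.0]
force: [-0.5, -0.5, -7.9]
opening: 0.0254
```

Call:
step_arm --steps '[[[0,0,2],[0,0,0],15],[[0,0,1],[0,0,0],15],[[0,0,0.7],[0,0,0],15],[[0,0,0],[0,0,0],15]]'

```text
time_s: 34.57
tcp_pos: [0.6024, 0.2137, 0.1692]
tcp_rot: [0.0, 0.667, 0.745, 0.0]
force: [-0.1, -0.1, -9.0]
opening: 0.0256
```

Call:
step_arm --steps '[[[0,0,0.5],[0,0,0],15],[[0,0,0.5],[0,0,0],15],[[0,0,0],[0,0,0],15]]'

```text
time_s: 34.82
tcp_pos: [0.6025, 0.2138, 0.1691]
tcp_rot: [0.0, 0.667, 0.745, 0.0]
force: [-3.7, -1.2, 3.7]
opening: 0.0258
```

Now it is in contact at the floor height. I release and back off clear of the top camera's view.

Call:
step_arm --steps '[[[0,0,0],[0,0,0],24],[[0,0,0],[0,0,0],32],[[0,0,0],[0,0,0],45],[[0,0,0],[0,0,0],60],[[0,0,0],[0,0,0],60],[[0,0,0],[0,0,0],60],[[0,0,-5],[0,0,0],60],[[0,0,-15],[0,0,0],60],[[0,0,-30],[0,0,0],60],[[0,0,-35],[0,0,0],60],[[0,0,-35],[0,0,0],60],[[0,0,0],[0,0,0],60]]'

```text
time_s: 35.82
tcp_pos: [0.6058, 0.2148, 0.2963]
tcp_rot: [0.003, 0.667, 0.745, 0.005]
force: [1.6, -0.6, 0.6]
opening: 0.0597
```

Call:
step_arm --steps '[[[25,-15,0],[0,0,0],60],[[25,-15,0],[0,0,0],60],[[25,-15,0],[0,0,0],60],[[25,-15,0],[0,0,0],60],[[25,-15,0],[0,0,0],60],[[25,-15,0],[0,0,0],60],[[25,-15,0],[0,0,0],60],[[25,-15,0],[0,0,0],60],[[25,-15,0],[0,0,0],60],[[0,0,0],[0,0,0],60],[[0,0,0],[0,0,0],60],[[0,0,0],[0,0,0],60]]'

```text
time_s: 36.82
tcp_pos: [0.4435, 0.4223, 0.2881]
tcp_rot: [0.0, 0.667, 0.745, 0.0]
force: [-0.0, -0.5, -0.3]
opening: 0.0602
```

Run:
```python
from bot import *
print(arm.state()['tcp_pos'])
b=save('scene','s10.png');a=save('top','t10.png');load('t10.png','s10.png')
for n,p,z in(('mini_bottle',(.6358,-.0909),.018),('small_bottle',(.6247,.0105),.018),('can',(.6136,.1119),.018),('large_bottle',(.6025,.2133),.018),('small_bottle',(.6469,-.1923),.018),('cap_bowl',(.442,-.156),0)):
    print(n,[np.round((efit(n,*p,c,z).x-p)*1e3,1) for c in(['top'],['scene'],['top','scene'])])
f=lambda im,x,y,w:cv2.resize(im[y:y+w*3//4,x:x+w][:,:,::-1],(400,300),interpolation=cv2.INTER_CUBIC)
cv2.imwrite('pics/c10.png',np.hstack([f(a,140,75,210),f(b,180,110,220)]))
```

```text
[0.44354922 0.42230247 0.28810907]
mini_bottle [array([-2.3,  1.2]), array([ 3.8, -1.1]), array([-0.7,  1. ])]
small_bottle [array([-1.6, -0.4]), array([ 4.5, -5.1]), array([-0.7, -1.2])]
can [array([-3.9,  1.3]), array([ 5.9, -2.1]), array([-2.5,  1.6])]
large_bottle [array([-1.,  2.]), array([-0.4,  1. ]), array([-1. ,  1.9])]
small_bottle [array([-1.2, -0.9]), array([ 1.8, -2.5]), array([-1.2, -1.3])]
cap_bowl [array([-1.3, -0.7]), array([-0.5, -2.2]), array([-1.4, -1.7])]
```

View pics/c10.png

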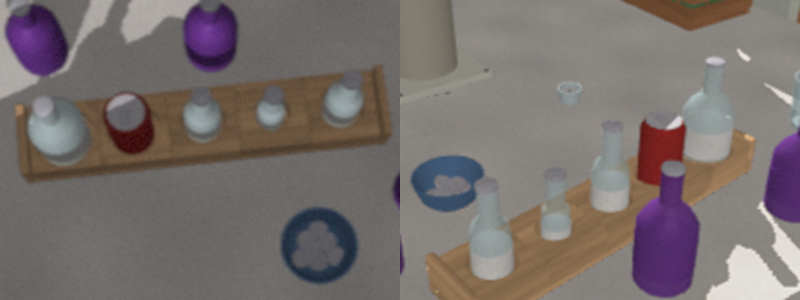

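All four stand upright in their slots, and the racked bottle and bowl haven't moved. I hand in.

```bash
python3 -c "
from workcell import arm
print(arm.hand_in())"
```

```text
the job is handed in; nothing more can be done
None
```

I put the small bottle, mini bottle, can and large bottle into the 65, 52, 78 and 91 mm slots and handed the job in at about 37 s. Each was lowered until the floor took its weight before I let go; `hand_in()` reports no verdict.

**Placement:** my last pictures show all four upright in their slots. The two-camera fits put them 1 to 3 mm from the slot axes, against the 10 mm allowed.

**Bystanders:** the racked bottle fits about 2 mm from where the rack places it. The bowl is about 2 mm from where I measured it at the start.

**Disagreements:**
- **Camera difference:** on its own, the scene camera put the can and small bottle 6 to 7 mm off axis. The top camera put them 4 and 2 mm off.
- **Failed fits:** while the arm covered the top view, the fit of the held small bottle was useless. The scene fits of the mini and large bottles just before gripping were also wrong (40 to 50 mm off). I ignored all three and relied on the picture and the TCP reading.

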